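Clear the tools off the cylinder head and set its rocker cover on

TASK

Close up the cylinder head: first clear the three tools left on it (the spanner and the feeler gauge lying across it, and the spark-plug socket standing in its cam well) into the black tool tray. Then lower the red rocker cover gently onto the head, with the black filler cap at the end where the cam sprocket is, lying flat on the gasket face with all three bolt holes lined up with the threaded holes, ready for its bolts. Do not push about or knock over the other things on the bench.

Things in the scene. Friction and masses are not known exactly. Their poses are not given: they have to be found in the camera images.
- head: bare aluminium cylinder head, fixed on two wooden blocks, lying in any direction; 210 long (its x) by 104 wide (its y), the flat gasket face on top 115 above the bench. Origin: centre of its underside on the bench, x along its length towards the cam-sprocket (chain) end, z up. Three ears of radius 12 stand out at its bolt holes
- head_face (a point): centre of the gasket face, 115 above the bench; axes as the head's. Round it is the open cam well, 182 x 80 and 42 deep; rims 12 wide along the sides, 14 at the ends. Camshaft and bearing caps fill the y < 0 half of the well up to 16 below the face (sprocket, at x 70 to 77, up to 8 below); the y > 0 half is an open trough
- head_hole1 (a point): mouth of a threaded bolt hole (6 across) in the head's face, at the sprocket end, 70 along x and +60 along y from the middle
- head_hole2 (a point): the other threaded hole at the sprocket end, 70 along x and -60 along y from the middle
- head_hole3 (a point): the single threaded hole at the other end, -112 along x, on the middle line
- cover: red metal rocker cover, about 0.55 kg, standing on its flange on the bench, in any direction. Origin: centre of its flat underside, x towards the black filler cap, z up. Flange 210 (x) x 104 (y) x 8; on it a flat-sided dome 160 (x) x 56 (y), top 50 above the underside; filler cap 34 across at x = 50, up to 65 high. It matches the head: in place its origin is at head_face with the same axes
- cover_hole1 (a point): centre, on the underside, of the cover's bolt hole (13 across, in a 24 square ear) that belongs over head_hole1 (filler-cap end, x 70, y 60)
- cover_hole2 (a point): the same for head_hole2 (filler-cap end, x 70, y -60)
- cover_hole3 (a point): the same for head_hole3 (single ear at the other end, x -112, y 0)
- spanner: bright steel spanner lying flat across the head's two side rims, roughly at right angles to the head's length, towards one end of the well; 160 long, shank 13 wide, ends 24 to 25 wide, 7 thick, 70 g. Origin: middle of its underside, x along it towards the ring end
- gauge: dark steel feeler gauge, closed, lying flat across the head's side rims towards the other end of the well; bar 125 long (x), 16 wide, 11 thick, 90 g. Origin: middle of its underside
- socket: steel spark-plug socket with a blue band standing upright on the floor of the well's open trough, between spanner and gauge: cylinder 22 across, 65 tall, 110 g; its top stands 23 above the gasket face. Origin: centre of its underside
- socket_mid (a point): middle of the socket, 32.5 above its underside
- tray: black plastic open tool tray, fixed; 260 (x) x 190 (y) x 38 high outside, walls and floor 4. Origin: centre of its underside
- tray_in (a point): centre of the tray's inner floor, 4 above the bench; x along its 252 inner length, y along its 182 inner width
- ratchet: ratchet handle lying in the tray along its length, about 60 from the middle on the y < 0 side (tray axes); 161 long, 32 wide, up to 34 high at its head (+x end). Origin: on its underside near mid-length. To be left where it is
- spray_can: bystander: spray can, 66 across, 190 tall, upright. Origin: its base
- mug: bystander: white mug, 80 across, 95 tall. Origin: its base
- oil_filter: bystander: white oil filter, 76 across, 80 tall, upright. Origin: its base
- piston: bystander: piston, 72 across, 60 tall, upright. Origin: its base
- parts_box: bystander: yellow spare-part box 150 x 90 x 60. Origin: centre of its base
- screwdriver: bystander: screwdriver lying on the bench, 200 long. Origin: middle of its underside

How it is judged:
On the way, in this order (a step that is already met when the one before it is completed fails the run):
1. the spanner, the feeler gauge and the socket all lie in the tray, released (x of spanner in the frame of tray_in between -0.122 and 0.122 m and y of spanner in the frame of tray_in between -0.087 and 0.087 m and z of each of spanner, gauge, socket_mid in the frame of tray_in below 0.045 m and x of gauge in the frame of tray_in between -0.122 and 0.122 m and y of gauge in the frame of tray_in between -0.087 and 0.087 m and x of socket_mid in the frame of tray_in between -0.122 and 0.122 m and y of socket_mid in the frame of tray_in between -0.087 and 0.087 m and contact force between the fingers and spanner below 0.1 N and contact force between the fingers and gauge below 0.1 N and contact force between the fingers and socket below 0.1 N), for 0.2 s.
2. the rocker cover sits flat on the head's face, its holes over the threaded holes (horizontal distance between cover_hole1 and head_hole1 below 0.004 m and horizontal distance between cover_hole2 and head_hole2 below 0.004 m and horizontal distance between cover_hole3 and head_hole3 below 0.004 m and z of cover in the frame of head_face between -0.003 and 0.003 m and angle between cover's own z axis and vertical below 0.03 rad), for 0.2 s.
At the end, for the whole second after the job is handed in: The three tools lie in the tray (middles inside its walls, under 45 mm above its floor); the cover rests on the gasket face (within 3 mm in height, 0.03 rad of level), each bolt hole within 4 mm of its own threaded hole, filler cap at the sprocket end; all at rest (all of step 2 and x of spanner in the frame of tray_in between -0.122 and 0.122 m and y of spanner in the frame of tray_in between -0.087 and 0.087 m and z of each of spanner, gauge, socket_mid in the frame of tray_in below 0.045 m and x of gauge in the frame of tray_in between -0.122 and 0.122 m and y of gauge in the frame of tray_in between -0.087 and 0.087 m and x of socket_mid in the frame of tray_in between -0.122 and 0.122 m and y of socket_mid in the frame of tray_in between -0.087 and 0.087 m and linear speed of each of spanner, gauge, socket, cover below 0.02 m/s); the robot touches nothing.
It fails at once if the cover is slammed on the head (contact over 80 N) (contact force between cover and head above 80 N).
It fails at once if another thing on the bench is pushed about (can, mug, filter, piston, box or screwdriver more than 30 mm, the ratchet in the tray more than 40 mm) (distance of any of spray_can, mug, oil_filter, piston, parts_box, screwdriver from where it was at the start of the episode above 0.03 m or distance of ratchet from where it was at the start of the episode above 0.04 m).
It fails at once if the cover is let fall (moving faster than 0.35 m/s with the fingers off it) (contact force between the fingers and cover below 0.1 N and linear speed of cover above 0.35 m/s).
It fails at once if the can, mug, filter or piston is knocked over (angle between any of spray_can, mug, oil_filter, piston's own z axis and vertical above 0.5 rad).
It also fails if it takes over 72 s, if anything falls off the work surface, if the arm or the gripper's body presses on something with over 40 N, if the wrist force passes 120 N, or if a joint passes its speed limit or range.

ROBOT

A 6-joint arm with a two-finger parallel gripper is mounted at the origin on the work surface. World frame = base frame: x ahead of the robot, y to its left, z up, the work surface at z = 0. Lengths are in m, angles in rad, forces in N, time in s.
With the tool pointing down it reaches from about 0.15 to 0.775 m from the base axis. Payload 6.1 kg.
Tool frame: the origin (TCP) lies between the finger pads; the fingertips stand robot.tip_extent ahead of it and the grasp point (between the pads) lies 8 mm behind it (robot.tip_extent is the distance from the TCP to the fingertips, in m); z points along the fingers, y is the line along which they close (so a half turn about z gives the same grasp; the last joint's range is limited). The gripper opens to 85 mm and grips with 20 to 120 N. Pads are 22 mm wide; open, the fingers measure 114 mm over their backs; the gripper's body (76 mm by 85 mm) begins 54 mm behind the grasp point. The pads swing forward as they close: fully open they stand 13 mm farther back than shut.
Start: joints at [-1.197, 0.126, -0.04, 1.405, 0, 1.571], TCP at [0.192, -0.489, 0.242] pointing down, gripper open.
Joint ranges: [-2.72, 2.72], [-0.95, 1.95], [-1.27, 1.35], [-1.78, 2.02], [-1.46, 1.47], [-3.14, 3.14]. Speed limits (rad/s): [2.39, 2.39, 3.01, 3.14, 3.14, 3.14].

INTERFACE

Orientations are given as a unit quaternion [w, x, y, z].
In Python, from station import robot gives the robot as it stands. The module is installed in compiled form; this text tells all that it offers.
- The arm moves only by the tool apply_moves, never from a script. Its arguments are lists of equal length, an entry for each row: "translation": the shift along the tool's x, y, z in mm, a list of three; "rot": the turn, a rotation vector about the tool's x, y, z in degrees, a list of three; "fingers": the closure, from 0 (fully open) to 1 (shut). In form: {"translation": [[x, y, z], ...], "rot": [[ax, ay, az], ...], "fingers": [fingers, ...]}. A call has 1 to 10 rows; each row shifts and turns the commanded pose from where the row before left it, along the tool's axes as they then stand; what a row does not reach is not made up. A row lasts 1/8 s, in which the tool goes at most 62.5 mm and 10.7 degrees, less where a joint would pass 70% of its speed; a pose out of reach is approached as far as the arm can. A call is refused whole if a number of a shift passes 62.5 or a number of a turn 10.7, either way. A call with a gripper value outside its range is refused whole. The fingers move at their own pace and stop on an object; "grip_force" is the grip in N (left out, the last holds). Time passes only in rows, so rows that do not move let the fingers close. It gives the time, the measured TCP pose, the force and the opening at its end, in the units of the state.
- robot.get_obs(): the state, without advancing time (a new reading comes with each control period).
- robot.read_camera(name): name is "side" or "top" or "wrist"; returns a dict with "image" (400x640x3 uint8, blue, green, red), "fx", "fy", "cx", "cy" (pixels), "rvec" (rotation vector, rad) and "tvec" (3), from world to camera coordinates, as OpenCV has them. Camera axes: x right, y down, z forward; pixel columns grow to the right and rows downward; lengths in m; the calibration is good to about 2 mm. A picture is of the moment at which its call begins. There is no depth.
- robot.job_done(): hands the job in, once; it reports no verdict.
Trained networks look in a picture, given as the dict that the camera call returned (one of the last four; its "shot" number tells which), for a name from the list of things; names that differ only in an ending like _2 or _b are one class to them, and where a whole thing is asked for, a point or a joint stands for the part that bears it (a point fixed in the world has none). Each returns a list of dicts, best first, with "score" (0 to 1); they miss things now and then, are a little off and sometimes report something else, mostly with a low value. They report only what shows in the picture. A call takes as long as a camera call.
- robot.boxes_of(picture, query): "box" ([left, top, width, height] in pixels, round what is visible of it).
The state is a dict: "time": time; "qpos": joint angles; "dq": joint speeds; "effort": joint torques, N m; "tool_pos": TCP position; "tcp_rot": TCP orientation; "wrist_force": force on the tool from outside, world axes, zero at the start; "moment": the same for the moment, N m; "opening": finger opening in m.
Only numpy, scipy, OpenCV 4.12 (cv2) and the standard library are available. Lean on these libraries where they do the work, as an engineer would, in place of code of your own. Each camera call takes 0.05 s, during which the arm holds its last target. There are 200 camera calls.

## Working session

There is one attempt and no reset: what is moved stays moved. The work goes in short steps, Python scripts to look and compute and a tool call to move; the robot and the scene stay as the last step left them, time stands still between calls to the robot, and variables do not carry over. Pictures are saved under pics/ and viewed, on a budget of 10 in all, crops included, one or two more only if the job needs it, and the job is handed in when it is done.

Besides the shell and the picture viewer there is one more tool, called as name(argument=value, ...) on one line, values as JSON. apply_moves: Moves the arm, as the interface text tells. Its arguments: {"type":"object","properties":{"translation":{"type":"array","items":{"type":"array","items":{"type":"number"}}},"rot":{"type":"array","items":{"type":"array","items":{"type":"number"}}},"fingers":{"type":"array","items":{"type":"number"}},"grip_force":{"type":"number"}},"required":["translation","rot","fingers"]}

```bash
mkdir -p pics
cat > h.py <<'E'
from station import robot
import numpy as np, cv2
from scipy.spatial.transform import Rotation as R
def px2w(c,uv,z):
    Rm=cv2.Rodrigues(np.array(c["rvec"],float))[0]; t=np.array(c["tvec"],float).ravel()
    d=Rm.T@np.array([(uv[0]-c["cx"])/c["fx"],(uv[1]-c["cy"])/c["fy"],1.]); o=-Rm.T@t
    return o+d*(z-o[2])/d[2]
def w2px(c,P):
    P=np.atleast_2d(np.array(P,float))
    K=np.array([[c["fx"],0,c["cx"]],[0,c["fy"],c["cy"]],[0,0,1.]])
    return cv2.projectPoints(P,np.array(c["rvec"],float),np.array(c["tvec"],float),K,None)[0].reshape(-1,2)
E
python3 - <<'E'
from h import *
c=robot.read_camera("top"); cv2.imwrite("pics/top.png",c["image"])
s=robot.get_obs(); print(s, robot.tip_extent)
Rm=cv2.Rodrigues(np.array(c["rvec"],float))[0]; print("cam",-Rm.T@np.array(c["tvec"]).ravel(),c["fx"])
for n,z in [("head",.115),("cover",.03),("spanner",.12),("gauge",.12),("socket",.138),("tray",.03),("ratchet",.02),("spray_can",.19),("mug",.095),("oil_filter",.08),("piston",.06),("parts_box",.06),("screwdriver",.01)]:
    for b in robot.boxes_of(c,n)[:2]:
        x,y,w,h=b["box"]; print(n,round(b["score"],2),np.round(b["box"]),np.round(px2w(c,(x+w/2,y+h/2),z),3))
E
```

```text
{'time': 0.05, 'qpos': array([-1.19701639e+00,  1.26403813e-01, -4.06005476e-02,  1.40542028e+00,
        2.83303157e-05,  1.57077575e+00]), 'dq': array([-0.00124334, -0.00127325,  0.00363144,  0.00187969, -0.00026896,
        0.0014336 ]), 'effort': array([-5.40175351e-04, -4.37328959e+01,  3.53971803e+01,  1.38368667e-02,
       -1.20462450e-04,  1.47238313e-05]), 'tool_pos': array([ 0.19156059, -0.48838111,  0.24151939]), 'tcp_rot': array([-8.02615300e-04,  9.82584607e-01,  1.85813958e-01, -1.37347189e-04]), 'wrist_force': array([-0.0039502 , -0.21312563, -0.53321831]), 'moment': array([ 0.0553138 , -0.00031477,  0.00993726]), 'opening': 0.08529742259716447} 0.011
cam [ 0.44662917 -0.0089184   1.38190339] 458.9433563175178
head 0.97 [288. 172.  76.  58.] [ 0.547 -0.006  0.115]
cover 0.59 [189. 193.  72.  62.] [0.485 0.295 0.03 ]
cover 0.17 [286. 170.  80.  59.] [ 0.556 -0.005  0.03 ]
spanner 0.55 [299. 174.  15.  54.] [0.546 0.048 0.12 ]
gauge 0.49 [339. 173.  19.  42.] [ 0.565 -0.066  0.12 ]
socket 0.58 [397. 172.  74.  92.] [ 0.496 -0.295  0.138]
tray 0.64 [398. 167.  71.  95.] [ 0.51  -0.319  0.03 ]
tray 0.31 [289. 170.  81.  59.] [ 0.558 -0.015  0.03 ]
spray_can 0.85 [246. 114.  32.  36.] [0.726 0.162 0.19 ]
mug 0.88 [373. 114.  42.  37.] [ 0.74  -0.199  0.095]
mug 0.63 [286. 172.  82.  59.] [ 0.546 -0.007  0.095]
oil_filter 0.92 [341. 254.  28.  22.] [ 0.366 -0.084  0.08 ]
piston 0.96 [276. 256.  32.  25.] [0.358 0.094 0.06 ]
parts_box 0.95 [127. 177.  45.  60.] [0.537 0.509 0.06 ]
parts_box 0.15 [189. 192.  72.  64.] [0.486 0.288 0.06 ]
screwdriver 0.82 [493. 179.  32.  50.] [ 0.539 -0.548  0.01 ]
```

View pics/top.png

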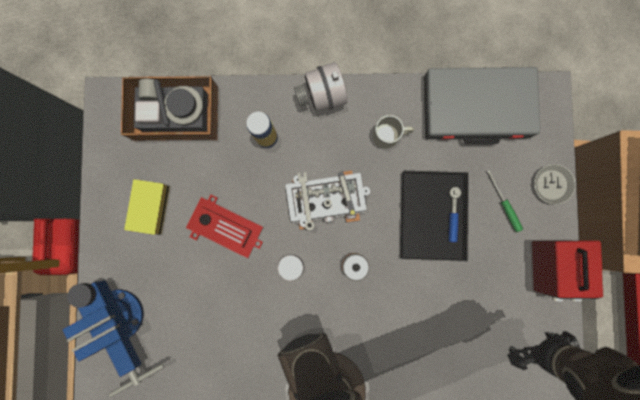

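apply_moves(translation=[[46, -34, -18], [46, -34, -18], [46, -34, -18], [46, -34, -18], [46, -34, -18], [46, -34, -18], [46, -34, -18], [46, -34, -18], [46, -34, -18], [46, -34, -18]], rot=[[0, 0, 0], [0, 0, 0], [0, 0, 0], [0, 0, 0], [0, 0, 0], [0, 0, 0], [0, 0, 0], [0, 0, 0], [0, 0, 0], [0, 0, 0]], fingers=[0, 0, 0, 0, 0, 0, 0, 0, 0, 0])

```text
time: 1.95
tool_pos: [0.4964, -0.0024, 0.4231]
tcp_rot: [0.0, 0.983, 0.186, 0.0]
wrist_force: [1.7, -0.5, 0.7]
opening: 0.0852
```

apply_moves(translation=[[0, 0, 0], [0, 0, 0], [0, 0, 0], [0, 0, 0]], rot=[[0, 0, 10.7], [0, 0, 10.7], [0, 0, 0], [0, 0, 0]], fingers=[0, 0, 0, 0])

```text
time: 2.45
tool_pos: [0.4957, -0.0044, 0.4224]
tcp_rot: [-0.0, 1.0, 0.0, 0.0]
wrist_force: [-0.6, -0.5, -0.9]
opening: 0.0854
```

Run:
```python
from h import *
c=robot.read_camera("wrist"); cv2.imwrite("pics/w1.png",c["image"])
s=robot.get_obs(); q=s["tcp_rot"]; M=R.from_quat([q[1],q[2],q[3],q[0]]).as_matrix()
print(s["tool_pos"],M.round(3),s["qpos"].round(2))
Rm=cv2.Rodrigues(np.array(c["rvec"],float))[0]; print("cam",-Rm.T@np.array(c["tvec"]).ravel(),Rm.round(2),c["fx"])
for n,z in [("head",.115),("spanner",.12),("gauge",.12),("socket",.138),("cover",.05)]:
    for b in robot.boxes_of(c,n)[:2]:
        x,y,w,h=b["box"]; print(n,round(b["score"],2),np.round(b["box"]),np.round(px2w(c,(x+w/2,y+h/2),z),3))
```

```text
[ 0.49567524 -0.00444696  0.42235823] [[ 1.  0.  0.]
 [ 0. -1.  0.]
 [ 0. -0. -1.]] [-0.01  0.14  0.39  1.81  0.    3.13]
cam [ 0.56768976 -0.00536678  0.55473123] [[ 0.   -1.    0.  ]
 [-0.96 -0.    0.28]
 [-0.28 -0.   -0.96]] 287.6216464546167
head 0.73 [234.  69. 162. 108.] [ 0.557 -0.01   0.115]
spanner 0.81 [252.  71.  32. 111.] [0.552 0.059 0.12 ]
spanner 0.17 [591.  72.  27. 100.] [ 0.559 -0.432  0.12 ]
gauge 0.94 [336.  73.  30.  83.] [ 0.569 -0.062  0.12 ]
gauge 0.52 [233.  66. 162. 110.] [ 0.559 -0.008  0.12 ]
socket 0.63 [306. 126.  20.  17.] [ 0.541 -0.011  0.138]
cover 0.87 [ 87. 108. 127.  98.] [0.497 0.278 0.05 ]
```

View pics/w1.png

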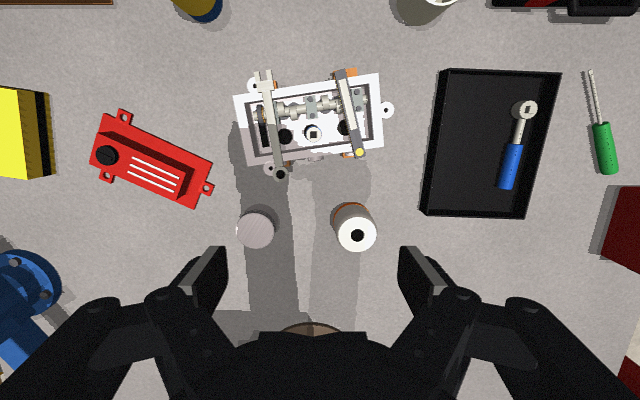

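apply_moves(translation=[[0, 0, 50], [10, 0, 50], [10, 0, 50], [0, 0, 0], [0, 0, 0]], rot=[[0, 0, 0], [0, 0, 0], [0, 0, 0], [0, 0, -8], [0, 0, 0]], fingers=[0.3, 0.3, 0.3, 0.5, 0.5])

```text
time: 3.38
tool_pos: [0.5155, -0.0043, 0.2718]
tcp_rot: [-0.0, 0.998, 0.069, -0.001]
wrist_force: [-0.3, -0.2, -0.7]
opening: 0.0428
```

Run:
```python
from h import *
c=robot.read_camera("wrist"); im=c["image"]; np.savez("w2.npz",im=im,**{k:np.array(c[k]) for k in ("fx","fy","cx","cy","rvec","tvec")})
cv2.imwrite("pics/w2.png",cv2.resize(im[0:270,130:530],None,fx=2,fy=2,interpolation=cv2.INTER_CUBIC))
s=robot.get_obs(); print(s["tool_pos"],s["tcp_rot"].round(3),s["opening"])
for n,z in [("spanner",.12),("gauge",.12),("socket",.138)]:
    for b in robot.boxes_of(c,n)[:2]:
        x,y,w,h=b["box"]; print(n,round(b["score"],2),np.round(b["box"]),np.round(px2w(c,(x+w/2,y+h/2),z),3))
```

```text
[ 0.51586207 -0.00429264  0.27260966] [0.    0.998 0.069 0.   ] 0.0426658615760373
gauge 0.68 [364.  77.  26. 128.] [ 0.571 -0.061  0.12 ]
gauge 0.66 [308. 148.  24.  28.] [ 0.544 -0.009  0.12 ]
socket 0.77 [307. 147.  25.  30.] [ 0.546 -0.008  0.138]
socket 0.54 [456.   0.  97.  30.] [ 0.686 -0.139  0.138]
```

View pics/w2.png

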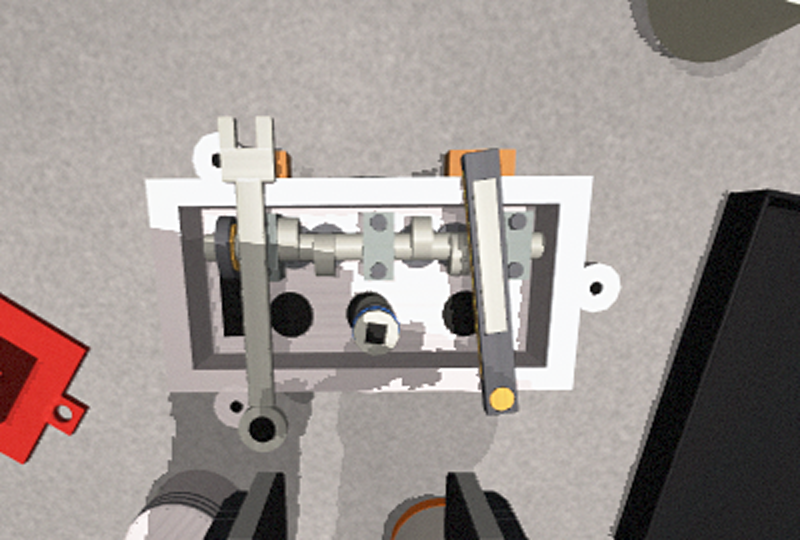

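```bash
cat >> h.py <<'E'
def fit(mod,obs):  # 2D rigid fit mod->obs
    m=np.array(mod,float)[:,:2];o=np.array(obs,float)[:,:2];a=m-m.mean(0);b=o-o.mean(0)
    th=np.arctan2((a[:,0]*b[:,1]-a[:,1]*b[:,0]).sum(),(a*b).sum())
    Rm=np.array([[np.cos(th),-np.sin(th)],[np.sin(th),np.cos(th)]])
    t=o.mean(0)-Rm@m.mean(0); return t,th,np.linalg.norm(m@Rm.T+t-o,axis=1)
HOLES=[[.07,.06],[.07,-.06],[-.112,0]]
def to_tool(dw):
    q=robot.get_obs()["tcp_rot"]; return R.from_quat([q[1],q[2],q[3],q[0]]).inv().apply(dw)
E
python3 - <<'E'
from h import *
c=dict(np.load("w2.npz"))
f=lambda u,v,z:px2w(c,(130+u/2,v/2),z)
ho=[f(237,407,.115),f(217,160,.115),f(597,288,.115)]
t,th,r=fit(HOLES,ho); print("head",t,np.degrees(th),r)
for n,a,b,z in [("spanner",(246,125),(262,430),.122),("shank",(256,190),(261,390),.122),("gauge",(482,155),(502,408),.126)]:
    p,q=f(*a,z),f(*b,z); d=p-q; print(n,p,q,(p+q)/2,np.degrees(np.arctan2(d[1],d[0])),np.linalg.norm(d))
print("socket",f(376,331,.138))
Rh=lambda p:(p[:2]-t)@np.array([[np.cos(th),-np.sin(th)],[np.sin(th),np.cos(th)]])
print(Rh(f(376,331,.138)))
E
```

```text
head [ 0.55898686 -0.00215018] 98.53917874050016 [0.00031597 0.00098104 0.00094459]
spanner [0.62425128 0.06322418 0.122     ] [0.48063381 0.04308023 0.122     ] [0.55244255 0.05315221 0.122     ] 7.984284882964417 0.14502329155849658
shank [0.59743272 0.05638642 0.122     ] [0.5020631  0.04552154 0.122     ] [0.54974791 0.05095398 0.122     ] 6.499339738855399 0.09598650444138003
gauge [ 0.62616862 -0.04346043  0.126     ] [ 0.51080205 -0.07675568  0.126     ] [ 0.56848533 -0.06010806  0.126     ] 16.09835007661719 0.12007505342136891
socket [ 0.54280267 -0.00735134  0.138     ]
[-0.00274038  0.01677708]
```

apply_moves(translation=[[31.3, -50, 0], [0, 0, 50], [0, 0, 50], [0, 0, 40], [0, 0, 20], [0, 0, 0], [0, 0, 0], [0, 0, 0]], rot=[[0, 0, 0], [0, 0, 0.5], [0, 0, 0], [0, 0, 0], [0, 0, 0], [0, 0, 0], [0, 0, 0], [0, 0, 0]], fingers=[0.64, 0.64, 0.64, 0.64, 0.64, 0.64, 1, 1], grip_force=50)

```text
time: 4.58
tool_pos: [0.5408, 0.0497, 0.1139]
tcp_rot: [-0.0, 0.998, 0.065, 0.001]
wrist_force: [-0.3, 0.0, 4.0]
opening: 0.0116
```

apply_moves(translation=[[0, 0, 0], [0, 0, -10], [0, 0, -30], [0, 0, 0]], rot=[[0, 0, 0], [0, 0, 0], [0, 0, 0], [0, 0, 0]], fingers=[1, 1, 1, 1])

```text
time: 5.08
tool_pos: [0.5411, 0.0497, 0.1549]
tcp_rot: [-0.0, 0.998, 0.066, 0.002]
wrist_force: [0.7, 1.0, -0.7]
opening: 0.0117
```

apply_moves(translation=[[0, 0, -30], [0, 0, 0], [-2, 53.5, 0], [-2, 53.5, 0], [-2, 53.5, 0], [-2, 53.5, 0], [-2, 53.5, 0], [-2, 53.5, 0], [0, 0, 0]], rot=[[0, 0, 0], [0, 0, 7.5], [0, 0, 0], [0, 0, 0], [0, 0, 0], [0, 0, 0], [0, 0, 0], [0, 0, 0], [0, 0, 0]], fingers=[1, 1, 1, 1, 1, 1, 1, 1, 1])

```text
time: 6.2
tool_pos: [0.5399, -0.2992, 0.1745]
tcp_rot: [-0.01, 1.0, 0.016, -0.001]
wrist_force: [-0.0, 0.4, -0.9]
opening: 0.0117
```

Run:
```python
from h import *
c=robot.read_camera("wrist"); cv2.imwrite("pics/w3.png",c["image"])
s=robot.get_obs(); print(s["tool_pos"],s["tcp_rot"].round(3),s["opening"],s["qpos"].round(2))
np.savez("w3.npz",**{k:np.array(c[k]) for k in ("fx","fy","cx","cy","rvec","tvec")})
```

```text
[ 0.5399807  -0.29736695  0.17479107] [-0.01   1.     0.017 -0.001] 0.01150805068107368 [-0.51  0.32  0.05  1.32  0.02  2.6 ]
```

View pics/w3.png

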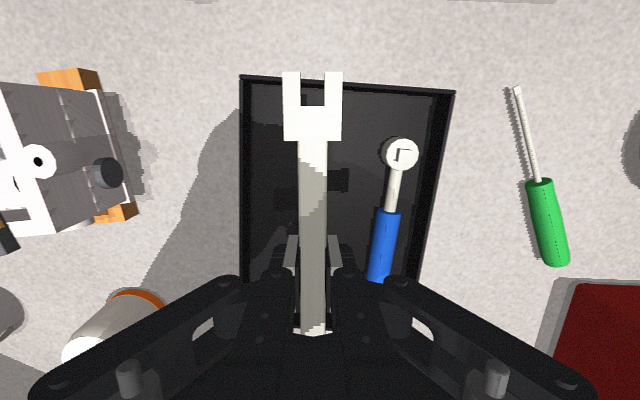

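Run:
```python
from h import *
c=dict(np.load("w3.npz"))
for n,u,v,z in [("FL",240,75,.038),("FR",455,91,.038),("L2",242,250,.038),("R2",418,282,.038),("spFar",313,72,.185),("spNear",313,335,.185),("rathead",401,154,.038),("ratend",379,280,.02)]:
    print(n,px2w(c,(u,v),z).round(3))
```

```text
FL [ 0.643 -0.232  0.038]
FR [ 0.636 -0.419  0.038]
L2 [ 0.475 -0.228  0.038]
R2 [ 0.446 -0.413  0.038]
spFar [ 0.628 -0.298  0.185]
spNear [ 0.504 -0.302  0.185]
rathead [ 0.58  -0.379  0.038]
ratend [ 0.436 -0.376  0.02 ]
```

apply_moves(translation=[[-10, -26, 0], [0, 0, 50], [0, 0, 50], [0, 0, 35], [0, 0, 15], [0, 0, 0], [0, 0, 0], [0, 0, 0], [0, 0, -40], [0, 0, -60]], rot=[[0, 0, 2], [0, 0, 0], [0, 0, 0], [0, 0, 0], [0, 0, 0], [0, 0, 0], [0, 0, 0], [0, 0, 0], [0, 0, 0], [0, 0, 0]], fingers=[1, 1, 1, 1, 1, 1, 0.65, 0.65, 0.65, 0.65])

```text
time: 7.5
tool_pos: [0.5288, -0.2692, 0.1271]
tcp_rot: [-0.01, 1.0, 0.001, -0.002]
wrist_force: [0.6, -0.3, 0.1]
opening: 0.0299
```

apply_moves(translation=[[0, 0, -60], [0, 0, -40]], rot=[[0, 0, -5], [0, 0, -5]], fingers=[0.6, 0.6])

```text
time: 7.75
tool_pos: [0.5304, -0.2719, 0.2313]
tcp_rot: [-0.008, 0.996, 0.09, 0.003]
wrist_force: [0.9, 0.0, -0.4]
opening: 0.0345
```

Run:
```python
from h import *
c=robot.read_camera("wrist"); cv2.imwrite("pics/w4.png",c["image"])
s=robot.get_obs(); p=s["tool_pos"];print(p,s["tcp_rot"].round(3),s["opening"],s["qpos"].round(2))
print(to_tool(np.array([.5428,-.0073,.22])-p), to_tool(np.array([.557,-.063,.22])-p))
for n,z in [("spanner",.01)]:
    for b in robot.boxes_of(c,n)[:2]:
        x,y,w,h=b["box"]; print(n,round(b["score"],2),np.round(b["box"]),np.round(px2w(c,(x+w/2,y+h/2),z),3))
```

```text
[ 0.53155092 -0.27254785  0.23627057] [-0.006  0.996  0.091  0.005] 0.03415165777766882 [-0.48  0.26  0.12  1.42  0.02  2.48]
[ 0.0589754  -0.25859218  0.0199921 ] [ 0.06283801 -0.20124399  0.01936311]
spanner 0.76 [294. 102.  38. 128.] [ 0.542 -0.269  0.01 ]
```

```bash
cat >> h.py <<'E'
def plan(x,y,z,yaw):
    """shift in current tool axes (mm), rotvec (deg) to down pose with tool x at yaw deg"""
    s=robot.get_obs(); q=s["tcp_rot"]; A=R.from_quat([q[1],q[2],q[3],q[0]])
    B=R.from_euler("z",yaw,degrees=True)*R.from_euler("x",180,degrees=True)
    d=np.array([x,y,z])-s["tool_pos"]
    print("shift first",(A.inv().apply(d)*1000).round(1),"rot",np.degrees((A.inv()*B).as_rotvec()).round(2),"| shift after rot",(B.inv().apply(d)*1000).round(1),"pos",s["tool_pos"].round(4),"op",s["opening"].round(4),"q6",s["qpos"][5].round(2),"t",s["time"])
E
python3 -c "
from h import *
plan(.553,-.0635,.236,16)"
```

```text
Traceback (most recent call last):
  File "h.py", line 25, in plan
    print("shift first",(A.inv().apply(d)*1000).round(1),"rot",np.degrees((A.inv()*B).as_rotvec()).round(2),"| shift after rot",(B.inv().apply(d)*1000).round(1),"pos",s["tool_pos"].round(4),"op",s["opening"].round(4),"q6",s["qpos"][5].round(2),"t",s["time"])
                                                                                                                                                                                                   ^^^^^^^^^^^^^^^^^^
AttributeError: 'float' object has no attribute 'round'
```

```bash
sed -i 's/s\["opening"\].round(4)/round(s["opening"],4)/' h.py
python3 -c "
from h import *
plan(.553,-.0635,.236,16)"
```

```text
shift first [  58.  -202.     0.7] rot [-0.68 -0.65 -5.8 ] | shift after rot [  78.1 -195.1   -2.5] pos [ 0.5317 -0.2726  0.2335] op 0.0343 q6 2.48 t 7.85
```

apply_moves(translation=[[0, 0, 0], [19.5, -48.8, 0], [19.5, -48.8, 0], [19.5, -48.8, 0], [19.5, -48.8, 0], [0, 0, 0], [0, 0, 0]], rot=[[-0.7, -0.6, -5.8], [0, 0, 0], [0, 0, 0], [0, 0, 0], [0, 0, 0], [0, 0, 0], [0, 0, 0]], fingers=[0.71, 0.71, 0.71, 0.71, 0.71, 0.71, 0.71])

```text
time: 8.72
tool_pos: [0.5511, -0.0623, 0.2276]
tcp_rot: [-0.003, 0.99, 0.139, -0.004]
wrist_force: [-0.5, -0.8, 0.7]
opening: 0.025
```

```bash
python3 -c "
from h import *
plan(.553,-.0635,.116,16)"
```

```text
shift first [  2.2   2.4 111.5] rot [-0.37  0.39 -0.03] | shift after rot [  1.4   1.7 111.6] pos [ 0.5511 -0.0623  0.2276] op 0.025 q6 2.75 t 8.725
```

apply_moves(translation=[[1.5, 1.7, 40], [0, 0, 40], [0, 0, 20], [0, 0, 11], [0, 0, 0], [0, 0, 0], [0, 0, 0], [0, 0, -10], [0, 0, -40], [0, 0, -20]], rot=[[-0.4, 0.4, 0], [0, 0, 0], [0, 0, 0], [0, 0, 0], [0, 0, 0], [0, 0, 0], [0, 0, 0], [0, 0, 0], [0, 0, 0], [0, 0, 0]], fingers=[0.71, 0.71, 0.71, 0.71, 0.71, 1, 1, 1, 1, 1])

```text
time: 9.98
tool_pos: [0.5535, -0.0633, 0.1895]
tcp_rot: [0.0, 0.99, 0.139, 0.002]
wrist_force: [-0.2, 0.5, -1.0]
opening: 0.0149
```

```bash
python3 -c "
from h import *
plan(.535,-.318,.19,-1)"
```

```text
shift first [-87.8 239.8  -0.5] rot [ 0.05 -0.18 16.96] | shift after rot [-14.1 255.   -0.5] pos [ 0.5535 -0.0633  0.1895] op 0.0149 q6 2.75 t 9.975
```

apply_moves(translation=[[0, 0, -10], [0, 0, 0], [0, 0, 0], [-3, 51, 0], [-3, 51, 0], [-3, 51, 0], [-3, 51, 0], [-3, 51, 0], [0, 0, 0], [0, 0, 0]], rot=[[0, 0, 8.5], [0, 0, 8.5], [0, 0, 0], [0, 0, 0], [0, 0, 0], [0, 0, 0], [0, 0, 0], [0, 0, 0], [0, 0, 0], [0, 0, 0]], fingers=[1, 1, 1, 1, 1, 1, 1, 1, 1, 1])

```text
time: 11.22
tool_pos: [0.5329, -0.3178, 0.1964]
tcp_rot: [-0.0, 1.0, -0.009, -0.0]
wrist_force: [-0.3, 0.2, -0.9]
opening: 0.0149
```

```bash
python3 -c "
from h import *
plan(.535,-.318,.025,-1)"
```

```text
shift first [  2.2   0.3 171.4] rot [-0.04  0.02  0.02] | shift after rot [  2.1   0.2 171.4] pos [ 0.5329 -0.3178  0.1964] op 0.0149 q6 2.62 t 11.225
```

apply_moves(translation=[[0, 0, 55], [0, 0, 55], [0, 0, 45], [0, 0, 14], [0, 0, 0], [0, 0, 0], [0, 0, 0], [0, 0, -40], [0, 0, -60], [0, 0, -60]], rot=[[0, 0, 0], [0, 0, 0], [0, 0, 0], [0, 0, 0], [0, 0, 0], [0, 0, 0], [0, 0, 0], [0, 0, 0], [0, 0, 0], [0, 0, 0]], fingers=[1, 1, 1, 1, 1, 0.68, 0.68, 0.68, 0.6, 0.5])

```text
time: 12.48
tool_pos: [0.533, -0.3181, 0.1905]
tcp_rot: [0.0, 1.0, -0.009, 0.001]
wrist_force: [0.5, 0.0, -0.4]
opening: 0.043
```

```bash
python3 -c "
from h import *
plan(.5428,-.0073,.24,8)
c=robot.read_camera('wrist')
for n in ('spanner','gauge','ratchet'):
    for b in robot.boxes_of(c,n)[:2]:
        x,y,w,h=b['box']; print(n,round(b['score'],2),np.round(b['box']),np.round(px2w(c,(x+w/2,y+h/2),.01),3))
"
```

```text
shift first [   4.1 -310.9  -49.8] rot [ 0.06 -0.09 -9.06] | shift after rot [  52.9 -306.4  -49.5] pos [ 0.533  -0.3181  0.1905] op 0.043 q6 2.62 t 12.475
spanner 0.82 [246. 104.  34. 137.] [ 0.545 -0.266  0.01 ]
spanner 0.44 [ 60. 284.  88.  74.] [ 0.356 -0.049  0.01 ]
gauge 0.7 [218.  73. 200. 244.] [ 0.519 -0.325  0.01 ]
ratchet 0.83 [352. 125.  34. 119.] [ 0.53  -0.382  0.01 ]
```

apply_moves(translation=[[0, 0, -50], [1, -52, 0], [1, -52, 0], [1, -52, 0], [1, -52, 0], [0, -51, 0], [0, -52, 0], [0, 0, 0], [0, 0, 0]], rot=[[0, 0, 0], [0, 0, 0], [0, 0, 0], [0, 0, 0], [0, 0, 0], [0, 0, 0], [0, 0, 0], [0, 0, -9], [0, 0, 0]], fingers=[0.5, 0.5, 0.5, 0.5, 0.5, 0.5, 0.5, 0.5, 0.5])

```text
time: 13.8
tool_pos: [0.5422, -0.0082, 0.2362]
tcp_rot: [-0.001, 0.998, 0.07, -0.001]
wrist_force: [0.2, 0.2, 0.2]
opening: 0.0431
```

```bash
python3 -c "
from h import *
plan(.5428,-.0073,.115,8)
c=robot.read_camera('wrist'); cv2.imwrite('pics/w5.png',c['image'])
for n in ('socket',):
    for b in robot.boxes_of(c,n)[:2]:
        x,y,w,h=b['box']; print(n,round(b['score'],2),np.round(b['box']),np.round(px2w(c,(x+w/2,y+h/2),.138),3))
"
```

```text
shift first [  1.   -0.6 121.2] rot [-0.08  0.1   0.07] | shift after rot [  0.8  -0.8 121.2] pos [ 0.5422 -0.0082  0.2362] op 0.0431 q6 2.99 t 13.8
socket 0.78 [299. 178.  27.  39.] [ 0.548 -0.008  0.138]
```

View pics/w5.png

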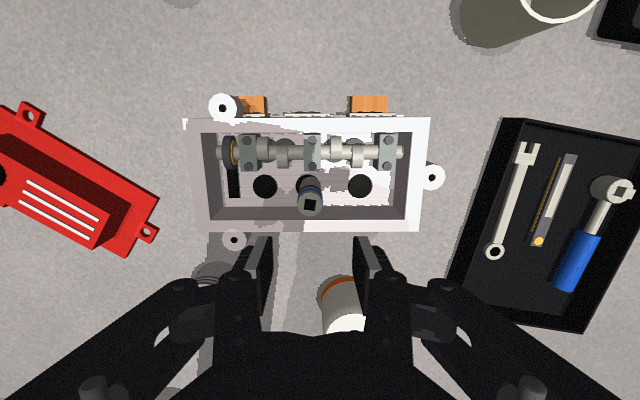

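apply_moves(translation=[[1, -0.7, 50], [0, 0, 45], [0, 0, 26], [0, 0, 0], [0, 0, 0], [0, 0, 0], [0, 0, -20], [0, 0, -50], [0, 0, -50], [0, 0, 0]], rot=[[0, 0, 0], [0, 0, 0], [0, 0, 0], [0, 0, 0], [0, 0, 0], [0, 0, 0], [0, 0, 0], [0, 0, 0], [0, 0, 0], [0, 0, 0]], fingers=[0.5, 0.5, 0.5, 0.5, 1, 1, 1, 1, 1, 1])

```text
time: 15.15
tool_pos: [0.5458, -0.008, 0.242]
tcp_rot: [-0.0, 0.998, 0.07, 0.005]
wrist_force: [0.4, 1.6, -1.8]
opening: 0.0211
```

```bash
python3 -c "
from h import *
plan(.43,-.30,.24,8)"
```

```text
shift first [-155.7  272.8    0.6] rot [ 0.02 -0.55  0.08] | shift after rot [-155.3  273.     2. ] pos [ 0.5458 -0.008   0.242 ] op 0.0211 q6 2.99 t 15.15
```

apply_moves(translation=[[-26.5, 45.5, 0], [-26.5, 45.5, 0], [-26.5, 45.5, 0], [-26.5, 45.5, 0], [-26.5, 45.5, 0], [-26.5, 45.5, 0], [0, 0, 0], [0, 0, 0]], rot=[[0, 0, 0], [0, 0, 0], [0, 0, 0], [0, 0, 0], [0, 0, 0], [0, 0, 0], [0, 0, 0], [0, 0, 0]], fingers=[1, 1, 1, 1, 1, 1, 1, 1])

```text
time: 16.15
tool_pos: [0.4244, -0.3005, 0.2356]
tcp_rot: [-0.001, 0.998, 0.07, -0.0]
wrist_force: [-0.6, -0.4, -1.6]
opening: 0.021
```

```bash
python3 -c "
from h import *
plan(.425,-.30,.049,8)"
```

```text
shift first [ 6.000e-01 -1.000e-01  1.866e+02] rot [-0.11 -0.01  0.04] | shift after rot [  0.6  -0.4 186.6] pos [ 0.4244 -0.3005  0.2356] op 0.021 q6 2.38 t 16.15
```

apply_moves(translation=[[0, 0, 55], [0, 0, 55], [0, 0, 45], [0, 0, 20], [0, 0, 10], [0, 0, 0], [0, 0, 0], [0, 0, 0], [0, 0, -30], [0, 0, -50]], rot=[[0, 0, 0], [0, 0, 0], [0, 0, 0], [0, 0, 0], [0, 0, 0], [0, 0, 0], [0, 0, 0], [0, 0, 0], [0, 0, 0], [0, 0, 0]], fingers=[1, 1, 1, 1, 1, 1, 0.5, 0.5, 0.5, 0.5])

```text
time: 17.4
tool_pos: [0.4238, -0.3, 0.1312]
tcp_rot: [-0.001, 0.998, 0.07, -0.001]
wrist_force: [0.7, -0.3, 0.6]
opening: 0.0425
```

```bash
python3 -c "
from h import *
plan(.42,.28,.36,0)"
```

```text
shift first [  77.4 -575.5 -227.2] rot [-0.16  0.1   8.08] | shift after rot [  -3.8 -580.  -228.8] pos [ 0.4238 -0.3     0.1312] op 0.0425 q6 2.38 t 17.4
```

apply_moves(translation=[[0, 0, -30], [0, 0, -30], [0, 0, -30], [0, 0, -30], [0, 0, -30], [0, 0, -20], [0, 0, 0]], rot=[[0, 0, -10], [0, 0, -10], [0, 0, -10], [0, 0, -10], [0, 0, -10], [0, 0, -9], [0, 0, 0]], fingers=[0.5, 0.3, 0, 0, 0, 0, 0])

```text
time: 18.27
tool_pos: [0.4252, -0.3012, 0.3032]
tcp_rot: [0.001, 0.834, 0.552, 0.001]
wrist_force: [0.1, -0.5, -0.8]
opening: 0.0853
```

apply_moves(translation=[[53, -17.6, 0], [53, -17.6, 0], [53, -17.6, 0], [53, -17.6, 0], [53, -17.6, 0], [53, -17.6, 0], [53, -17.6, 0], [53, -17.6, 0], [53, -17.6, 0], [53, -17.6, 0]], rot=[[0, 0, 0], [0, 0, 0], [0, 0, 0], [0, 0, 0], [0, 0, 0], [0, 0, 0], [0, 0, 0], [0, 0, 0], [0, 0, 0], [0, 0, 0]], fingers=[0, 0, 0, 0, 0, 0, 0, 0, 0, 0])

```text
time: 19.52
tool_pos: [0.4684, 0.2578, 0.3009]
tcp_rot: [-0.0, 0.834, 0.551, 0.0]
wrist_force: [1.7, -1.1, 0.8]
opening: 0.0854
```

apply_moves(translation=[[0, 0, 0], [0, 0, 0]], rot=[[0, 0, 0], [0, 0, 0]], fingers=[0, 0])

```text
time: 19.77
tool_pos: [0.4684, 0.2558, 0.3009]
tcp_rot: [-0.0, 0.834, 0.552, -0.0]
wrist_force: [0.3, -1.2, -0.0]
opening: 0.0857
```

Run:
```python
from h import *
plan(.47,.258,.28,67)
c=robot.read_camera("wrist"); im=c["image"]; np.savez("w6.npz",**{k:np.array(c[k]) for k in ("fx","fy","cx","cy","rvec","tvec")})
cv2.imwrite("pics/w6.png",cv2.resize(im[0:280,120:520],None,fx=2,fy=2,interpolation=cv2.INTER_CUBIC))
```

```text
shift first [ 2.6  0.6 20.9] rot [-0.06  0.01  0.02] | shift after rot [ 2.6  0.6 20.9] pos [0.4684 0.2558 0.3009] op 0.0857 q6 2.47 t 19.775
```

View pics/w6.png

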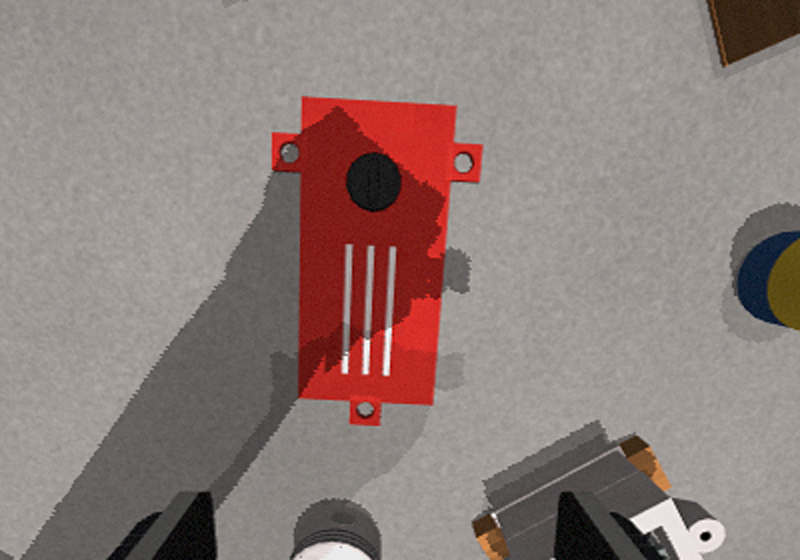

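Run:
```python
from h import *
c=dict(np.load("w6.npz"))
f=lambda u,v,z:px2w(c,(120+u/2,v/2),z)
t,th,r=fit(HOLES,[f(289,152,.008),f(463,162,.008),f(366,409,.008)]); print(t,np.degrees(th),r)
y=np.degrees(th); plan(t[0],t[1],.15,y)
```

```text
[0.48029411 0.30353894] 64.28658344568204 [0.00013793 0.00052662 0.00039656]
shift first [ 49.   -8.  151.3] rot [-0.04 -0.01  2.7 ] | shift after rot [ 48.6 -10.4 151.3] pos [0.4686 0.2553 0.3013] op 0.0852 q6 2.47 t 19.825
```

apply_moves(translation=[[0, 0, 0], [48.6, -10.4, 0], [0, 0, 50], [0, 0, 50], [0, 0, 50], [0, 0, 50], [0, 0, 0], [0, 0, 0]], rot=[[0, 0, 2.7], [0, 0, 0], [0, 0, 0], [0, 0, 0], [0, 0, 0], [0, 0, 0], [0, 0, 0], [0, 0, 0]], fingers=[0, 0, 0, 0, 0, 0, 0, 0])

```text
time: 20.82
tool_pos: [0.4815, 0.3042, 0.104]
tcp_rot: [-0.0, 0.847, 0.532, 0.002]
wrist_force: [0.1, 0.6, 0.4]
opening: 0.0855
```

Run:
```python
from h import *
plan(.4803,.3035,.023,64.3)
```

```text
shift first [-1.4 -0.8 81. ] rot [ 0.05 -0.18 -0.01] | shift after rot [-1.2 -0.7 81. ] pos [0.4815 0.3042 0.104 ] op 0.0855 q6 2.58 t 20.825
```

apply_moves(translation=[[-1.2, -0.8, 40], [0, 0, 30], [0, 0, 10], [0, 0, 0], [0, 0, 0], [0, 0, 0], [0, 0, 0]], rot=[[0, 0, 0], [0, 0, 0], [0, 0, 0], [0, 0, 0], [0, 0, 0], [0, 0, 0], [0, 0, 0]], fingers=[0, 0, 0, 0, 1, 1, 1], grip_force=90)

```text
time: 21.7
tool_pos: [0.4801, 0.3049, 0.0238]
tcp_rot: [-0.001, 0.846, 0.533, 0.002]
wrist_force: [-2.0, -0.3, 6.3]
opening: 0.0553
```

Run:
```python
from h import *
plan(.4803,.3035,.023,64.3); s=robot.get_obs(); print(s["wrist_force"],s["moment"])
```

```text
shift first [-1.1  0.8  0.8] rot [ 0.03 -0.24  0.1 ] | shift after rot [-1.1  0.8  0.8] pos [0.4801 0.3049 0.0238] op 0.0553 q6 2.58 t 21.7
[-1.96240637 -0.29427335  6.27093644] [ 0.108972    0.5835751  -0.01069542]
```

apply_moves(translation=[[0, 0, -10], [0, 0, -25], [0, 0, -40], [0, 0, -40], [0, 0, -40], [0, 0, -40], [0, 0, -20], [0, 0, 0]], rot=[[0, 0, 0], [0, 0, 0], [0, 0, 0], [0, 0, 0], [0, 0, 0], [0, 0, 0], [0, 0, 0], [0, 0, 0]], fingers=[1, 1, 1, 1, 1, 1, 1, 1])

```text
time: 22.7
tool_pos: [0.4796, 0.3039, 0.2384]
tcp_rot: [-0.0, 0.846, 0.533, 0.002]
wrist_force: [0.7, -0.0, -5.5]
opening: 0.0549
```

apply_moves(translation=[[0, 0, 0], [0, 0, 0], [0, 0, 0], [0, 0, 0], [0, 0, 0], [0, 0, 0]], rot=[[0, 0, -5], [0, 0, -8], [0, 0, -8], [0, 0, -8], [0, 0, -5.2], [0, 0, 0]], fingers=[1, 1, 1, 1, 1, 1])

```text
time: 23.45
tool_pos: [0.4786, 0.3032, 0.2351]
tcp_rot: [-0.001, 0.653, 0.758, -0.001]
wrist_force: [0.2, -0.1, -5.9]
opening: 0.0548
```

Run:
```python
from h import *
plan(.5588,-.0011,.238,98.5); s=robot.get_obs(); print(s["wrist_force"],s["moment"])
```

```text
shift first [-312.9   34.2   -2.9] rot [-0.13  0.01  0.03] | shift after rot [-312.8   34.4   -2.9] pos [0.4786 0.3032 0.2351] op 0.0548 q6 1.99 t 23.45
[ 0.18311212 -0.14442159 -5.85927466] [ 0.02302784 -0.04364617  0.0130102 ]
```

apply_moves(translation=[[-25, 3.4, 0], [-45, 5, 0], [-45, 5, 0], [-45, 5, 0], [-45, 5, 0], [-45, 5, 0], [-40, 4, 0], [-22.8, 2, 0], [0, 0, 0], [0, 0, 0]], rot=[[0, 0, 0], [0, 0, 0], [0, 0, 0], [0, 0, 0], [0, 0, 0], [0, 0, 0], [0, 0, 0], [0, 0, 0], [0, 0, 0], [0, 0, 0]], fingers=[1, 1, 1, 1, 1, 1, 1, 1, 1, 1])

```text
time: 24.7
tool_pos: [0.5595, -0.0002, 0.2358]
tcp_rot: [-0.001, 0.652, 0.758, 0.0]
wrist_force: [-0.1, -0.5, -5.1]
opening: 0.0549
```

Run:
```python
from h import *
plan(.5588,-.0011,.155,98.5)
```

```text
shift first [-1.  -0.8 80.8] rot [-0.05 -0.1   0.04] | shift after rot [-0.8 -0.9 80.8] pos [ 5.595e-01 -2.000e-04  2.358e-01] op 0.0549 q6 1.42 t 24.7
```

Lower to about 12 mm above the face and look through the holes.

apply_moves(translation=[[-0.9, -0.9, 25], [0, 0, 30], [0, 0, 20], [0, 0, 8], [0, 0, 0], [0, 0, 0], [0, 0, 0]], rot=[[0, 0, 0], [0, 0, 0], [0, 0, 0], [0, 0, 0], [0, 0, 0], [0, 0, 0], [0, 0, 0]], fingers=[1, 1, 1, 1, 1, 1, 1])

```text
time: 25.58
tool_pos: [0.5597, -0.0013, 0.1545]
tcp_rot: [0.0, 0.652, 0.758, 0.001]
wrist_force: [-0.0, 0.4, -5.9]
opening: 0.0548
```

Run:
```python
from h import *
plan(.5588,-.0011,.1388,98.5); s=robot.get_obs(); print(s["wrist_force"],s["tcp_rot"])
zc=s["tool_pos"][2]-.0238+.008
c=robot.read_camera("wrist"); im=c["image"]; np.savez("w7.npz",im=im,zc=zc,**{k:np.array(c[k]) for k in ("fx","fy","cx","cy","rvec","tvec")})
th=np.radians(98.54);Rm=np.array([[np.cos(th),-np.sin(th)],[np.sin(th),np.cos(th)]])
H=np.array(HOLES)@Rm.T+[.55899,-.00215]
ph=w2px(c,np.c_[H,[.115]*3]); pc=w2px(c,np.c_[H,[zc]*3]); print(ph,pc)
k=cv2.cvtColor(im,cv2.COLOR_BGR2RGB)
out=[cv2.resize(im[int(p[1])-25:int(p[1])+25,int(p[0])-33:int(p[0])+33],(390,295),interpolation=cv2.INTER_CUBIC) for p in pc[:2]]
print([(int(p[0])-33,int(p[1])-25) for p in pc[:2]])
t=robot.read_camera("top"); np.savez("t7.npz",im=t["image"],**{k:np.array(t[k]) for k in ("fx","fy","cx","cy","rvec","tvec")})
cv2.imwrite("pics/w7.png",np.vstack([np.hstack(out),cv2.resize(im,(480,300))[:, :].copy() if 0 else np.hstack([cv2.resize(im,(480,300)),cv2.resize(t["image"][150:250,270:370],(300,300))])]))if 0 else cv2.imwrite("pics/w7.png",np.vstack([np.hstack(out),cv2.copyMakeBorder(np.hstack([cv2.resize(im,(480,300)),cv2.resize(t["image"][150:250,270:370],(300,300),interpolation=cv2.INTER_CUBIC)]),0,0,0,0,0)]))
```

```text
shift first [ 0.3 -0.9 15.7] rot [ 0.11 -0.05  0.09] | shift after rot [ 0.4 -0.9 15.7] pos [ 0.5597 -0.0013  0.1545] op 0.0548 q6 1.42 t 25.575
[-0.03642639  0.44983306 -5.92522872] [2.79930849e-04 6.52136412e-01 7.58100869e-01 1.04608308e-03]
[[204.08177749 114.93859593]
 [413.13634638 115.40831109]
 [309.00019327 367.94696817]] [[186.85748298 114.85741693]
 [429.28227189 115.40217527]
 [308.65774319 397.69660176]]
[(153, 89), (396, 90)]
```

View pics/w7.png

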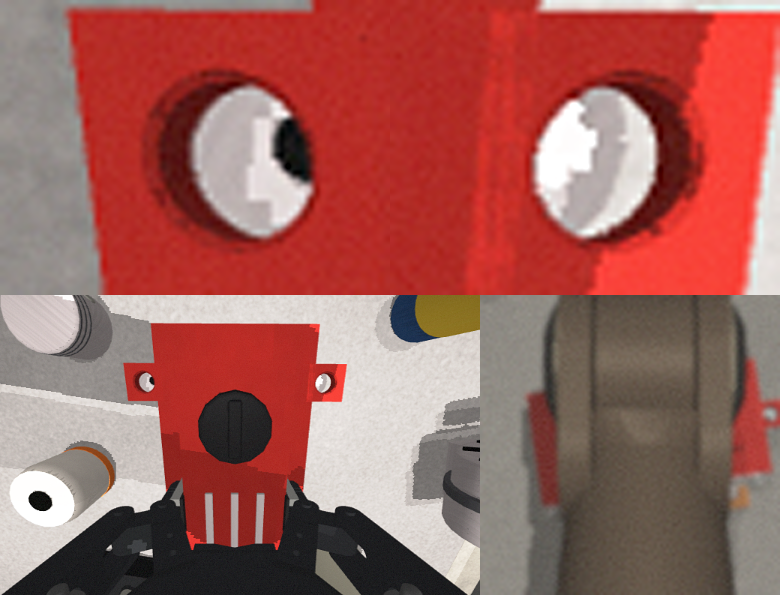

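apply_moves(translation=[[0.4, -2.5, 0], [0, 0, 0], [0, 0, 4], [0, 0, 3], [0, 0, 0], [0, 0, 0]], rot=[[0, 0, 0], [0, 0, 0], [0, 0, 0], [0, 0, 0], [0, 0, 0], [0, 0, 0]], fingers=[1, 1, 1, 1, 1, 1])

```text
time: 26.42
tool_pos: [0.5567, -0.0014, 0.1464]
tcp_rot: [-0.0, 0.652, 0.758, 0.0]
wrist_force: [-0.1, 0.1, -5.4]
opening: 0.0545
```

Run:
```python
from h import *
plan(.5588,-.0011,.1388,98.5); s=robot.get_obs(); print(s["wrist_force"])
zc=s["tool_pos"][2]-.0238+.008
c=robot.read_camera("wrist"); im=c["image"]
th=np.radians(98.54);Rm=np.array([[np.cos(th),-np.sin(th)],[np.sin(th),np.cos(th)]])
H=np.array(HOLES)@Rm.T+[.55899,-.00215]
ph=w2px(c,np.c_[H,[.115]*3]); pc=w2px(c,np.c_[H,[zc]*3]); print(ph[:2],pc[:2])
out=[]
for p in pc[:2]:
    u,v=int(p[0])-33,int(p[1])-25; print(u,v)
    out.append(cv2.resize(im[v:v+50,u:u+66],(390,295),interpolation=cv2.INTER_CUBIC))
cv2.imwrite("pics/w8.png",np.hstack(out))
```

```text
shift first [-0.1  2.1  7.6] rot [ 0.01 -0.07  0.09] | shift after rot [-0.1  2.1  7.6] pos [ 0.5567 -0.0014  0.1464] op 0.0545 q6 1.42 t 26.425
[-0.12147553  0.11239338 -5.38485858]
[[204.60282699 115.7380413 ]
 [423.71743409 116.22559975]] [[193.2516397  115.76033196]
 [435.43168786 116.29920845]]
160 90
402 91
```

View pics/w8.png

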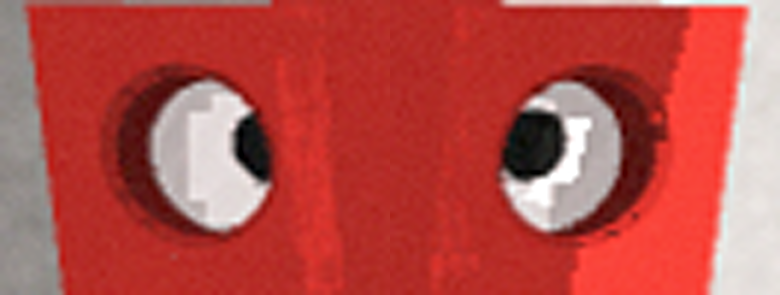

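apply_moves(translation=[[0.3, 1.1, 0], [0, 0, 2], [0, 0, 2], [0, 0, 1.5], [0, 0, 1], [0, 0, 0], [0, 0, 0]], rot=[[0, 0, 0], [0, 0, 0], [0, 0, 0], [0, 0, 0], [0, 0, 0], [0, 0, 0], [0, 0, 0]], fingers=[1, 1, 1, 1, 1, 1, 1])

```text
time: 27.35
tool_pos: [0.5577, -0.0009, 0.14]
tcp_rot: [-0.0, 0.652, 0.758, 0.001]
wrist_force: [0.0, 0.9, -4.7]
opening: 0.0549
```

apply_moves(translation=[[0, 0, 1], [0, 0, 0]], rot=[[0, 0, 0], [0, 0, 0]], fingers=[1, 1])

```text
time: 27.6
tool_pos: [0.5578, -0.0009, 0.1391]
tcp_rot: [-0.0, 0.652, 0.758, 0.001]
wrist_force: [-0.3, 0.0, -4.8]
opening: 0.0548
```

apply_moves(translation=[[0, 0, 0.7], [0, 0, 0], [0, 0, 0]], rot=[[0, 0, 0], [0, 0, 0], [0, 0, 0]], fingers=[1, 1, 1])

```text
time: 27.98
tool_pos: [0.5579, -0.001, 0.1389]
tcp_rot: [-0.0, 0.652, 0.758, 0.001]
wrist_force: [-1.2, -0.7, 2.1]
opening: 0.0551
```

apply_moves(translation=[[0, 0, 0.7], [0, 0, 0], [0, 0, 0]], rot=[[0, 0, 0], [0, 0, 0], [0, 0, 0]], fingers=[1, 1, 1])

```text
time: 28.35
tool_pos: [0.5579, -0.001, 0.1388]
tcp_rot: [0.0, 0.652, 0.758, 0.001]
wrist_force: [-3.5, -0.8, 7.4]
opening: 0.055
```

apply_moves(translation=[[0, 0, 0], [0, 0, 0], [0, 0, 0], [0, 0, -20], [0, 0, -40], [0, 0, -40], [0, 0, 0], [0, 0, 0]], rot=[[0, 0, 0], [0, 0, 0], [0, 0, 0], [0, 0, 0], [0, 0, 0], [0, 0, 0], [0, 0, 0], [0, 0, 0]], fingers=[0.15, 0, 0, 0, 0, 0, 0, 0])

```text
time: 29.35
tool_pos: [0.5577, -0.001, 0.237]
tcp_rot: [-0.0, 0.652, 0.758, 0.0]
wrist_force: [0.2, 0.4, 0.4]
opening: 0.0853
```

Run:
```python
from h import *
plan(.5588,-.0011,.25,98.5); s=robot.get_obs(); print(s["wrist_force"])
c=robot.read_camera("wrist"); im=c["image"]
th=np.radians(98.54);Rm=np.array([[np.cos(th),-np.sin(th)],[np.sin(th),np.cos(th)]])
H=np.array(HOLES)@Rm.T+[.55899,-.00215]
pc=w2px(c,np.c_[H,[.115]*3]); print(pc, w2px(c,np.c_[H,[.123]*3]))
out=[]
for p in pc[:2]:
    u,v=int(p[0])-20,int(p[1])-15; print(u,v)
    out.append(cv2.resize(im[v:v+30,u:u+40],(400,300),interpolation=cv2.INTER_CUBIC))
t=robot.read_camera("side"); p3=w2px(t,np.r_[H[2],.123]); print(p3)
cv2.imwrite("pics/w9.png",np.vstack([np.hstack(out),np.hstack([cv2.resize(im,(400,250)),cv2.resize(t["image"],(400,250))])]))
```

```text
shift first [ -0.3   1.1 -13. ] rot [ 0.   -0.07  0.09] | shift after rot [ -0.3   1.1 -13. ] pos [ 0.5577 -0.001   0.237 ] op 0.0853 q6 1.42 t 29.35
[0.19337005 0.42336878 0.39617262]
[[241.80826492 115.9230096 ]
 [382.90997979 116.23854141]
 [311.96485975 300.63315288]] [[239.5150832  115.93549551]
 [385.19451954 116.26126459]
 [311.95072173 305.58372053]]
221 100
362 101
[[340.5891096  171.70029059]]
```

View pics/w9.png

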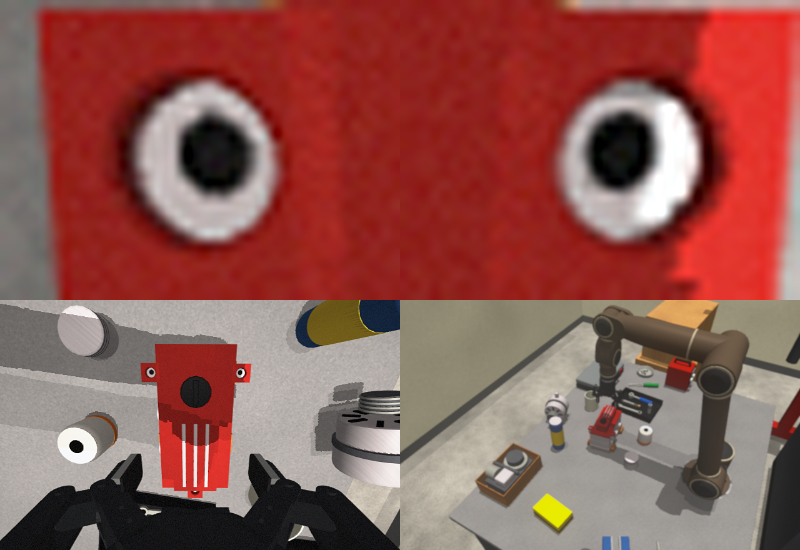

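Run:
```python
from h import *
c=robot.read_camera("top"); im=c["image"]
for n,z in [("spray_can",.19),("mug",.095),("oil_filter",.08),("piston",.06),("ratchet",.02),("socket",.05)]:
    for b in robot.boxes_of(c,n)[:1]:
        x,y,w,h=b["box"]; print(n,round(b["score"],2),np.round(px2w(c,(x+w/2,y+h/2),z),3))
cv2.imwrite("pics/t10.png",cv2.resize(im[150:280,260:480],None,fx=3.5,fy=3.5,interpolation=cv2.INTER_CUBIC))
```

```text
spray_can 0.71 [0.725 0.164 0.19 ]
mug 0.8 [ 0.737 -0.2    0.095]
oil_filter 0.49 [ 0.365 -0.107  0.08 ]
piston 0.83 [0.355 0.11  0.06 ]
ratchet 0.71 [ 0.509 -0.387  0.02 ]
socket 0.51 [ 0.416 -0.3    0.05 ]
```

View pics/t10.png

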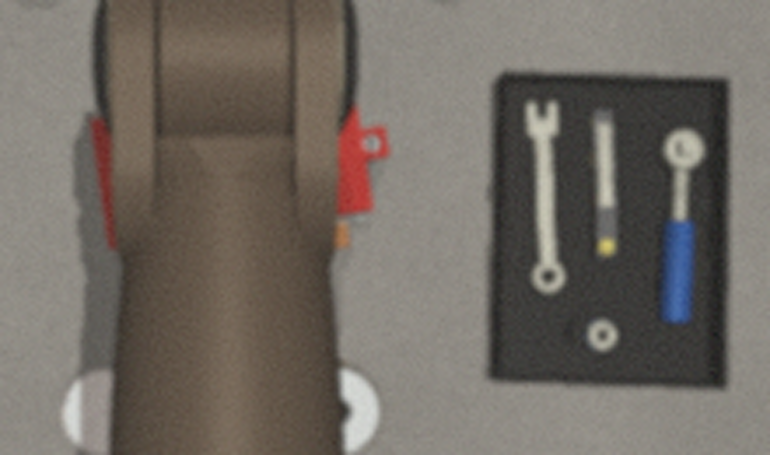

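All three tools lie in the tray, with the socket standing at about (602, 335). The ratchet is undisturbed and the cover is on the head. The filter and piston boxes have shifted only because the arm hides part of them.

```bash
python3 -c "
from station import robot
robot.job_done(); print(robot.get_obs()['time'])"
```

```text
the job is handed in; nothing more can be done
the job is handed in; nothing more can be done
```

I moved the spanner, feeler gauge and socket into the tray. I then lowered the red cover onto the head with its filler cap at the sprocket end, released it and handed the job in at about 30 s of the 72 s allowed. The station reports no verdict.

- **Cover fit:** After release, the wrist picture shows threaded holes 1 and 2 inside the cover's bolt holes, each within about 1 mm. I did not measure hole 3 directly; from the angle between the other two holes I estimate it is off by no more than about 1–2 mm.
- **Cover seating:** The wrist force turned over at the expected height and stayed gentle, at 7 N. I did not measure level separately.
- **Tools:** The last top picture shows all three tools in the tray, with the socket standing upright, and the ratchet where it was.
- **Other things on the bench:** The spray can and mug read within a few millimetres of their starting places. The oil filter and piston read 23 mm and 16 mm off sideways, which I put down to the arm half hiding them in that picture; the wrist picture shows both upright. I did not re-measure the parts box or screwdriver.
- **Corrections on the way:** The first look through the holes showed the cover about 2.5 mm off sideways. I corrected that and checked again before setting it down.

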